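# Shake the dust extractor's filter and hold its bin flap open

## Task

Get the bench dust extractor ready for a workmate to empty: turn the bar knob on its deck clockwise all the way to its stop to shake the filter, and let go so that it springs back. Then take the steel flap over the bin by its front bar and lift it to 45 degrees open (within 6 degrees; it falls shut by itself), and finish while still holding it there, steady, with the gripper on the bar. Leave the other things on the bench and on the extractor where they are.

Things in the scene. Friction and masses are not known exactly. Their poses are not given: they have to be found in the camera images.
- extractor: fixed grey box 300 mm deep (x), 520 wide (y), 120 tall to its flat deck; origin centre of its underside, x axis away from the robot side. Steel flap in the middle of the deck, black motor cover 34 mm high behind it. Left and right of the flap stand two round grey housings: one the shaker knob (black upright bar), the other the gauge (flat round face); which side is which varies
- shaker (a joint): turn of the shaker knob, rad: 0 at rest, grows clockwise seen from above, stop at 1.2. A spring returns it: 0.04 N m at rest, 0.14 N m at the stop
- shaker_grip (a point): point on the knob's vertical axis at the height to grip: 44 mm above the deck, 12 mm below the top of the bar. The bar, 44 mm long, 14 wide, 36 tall, lies along this point's x axis, which turns with the knob; under it a 44 mm disc and the 70 mm grey housing (12 mm tall)
- gauge: the vacuum gauge, fixed on the deck: round housing 70 mm across, steel body 56 mm across with a flat white face, 30 mm tall in all; nothing to operate; origin centre of its underside
- lid (a joint): opening of the flap, rad: 0 shut, grows as the front edge rises; 45 degrees is 0.785; it stops at 1.2. It always falls shut: weight plus a light spring, about 2 to 5 N of lift needed at the bar. The flap is a steel plate 200 mm long from the hinge, 216 wide, 6 thick
- lid_hinge (a point): middle of the flap's hinge line, 3.5 mm above the deck, 50 mm behind the extractor's origin. The hinge line is this point's y axis (level, parallel to the extractor's width). The point turns with the flap: its -x axis points along the flap to the bar
- lid_bar (a point): the flap's handle: round bar 12 mm thick, 130 long along its y axis (parallel to the hinge), origin at its middle; in the flap's plane, 250 mm from the hinge line. Carried by two 10 mm straps at its ends; 44 mm free gap to the flap's edge. Shut, it is 123.5 mm above the bench, 50 mm in front of the box, free in the air: fingers fit before and behind it. It can turn between the pads
- sanding_block: loose cork sanding block, 65 x 100 x 34 mm, lying on the rear of the extractor's deck; origin centre of its underside. A bystander: leave it where it is
- mixing_cup: loose white plastic mixing cup, 70 mm across, 70 mm tall, standing on the rear of the deck; origin centre of its underside. A bystander: leave it where it is
- mallet: loose hammer lying on the bench near the robot, to its left. A bystander: leave it where it is
- tape_roll: loose paper tape roll, 100 mm across, 36 mm tall, on the bench before the extractor; origin centre of its underside. A bystander: leave it where it is
- hardener: loose amber jar, 70 mm across, 110 mm tall, on the bench to the left; origin centre of its underside. A bystander: leave it where it is
- plane: loose hand plane, 160 x 50 mm, about 85 mm tall, on the bench to the right. A bystander: leave it where it is
- chisel: loose hand tool (screwdriver shape) lying on the bench near the robot, to its right. A bystander: leave it where it is

How it is judged:
On the way, in this order (a step that is already met when the one before it is completed fails the run):
1. the shaker knob is turned to its stop while the flap is shut (value of joint shaker above 1.1 rad and value of joint lid below 0.1 rad), for 0.1 s.
2. the knob is let go and has sprung back, the flap still shut (value of joint each of shaker, lid below 0.1 rad and contact force between the fingers and shaker below 0.2 N), for 0.1 s.
3. the flap is held at 45 degrees by its bar (value of joint lid between 0.68 and 0.89 rad and velocity of joint lid between -0.08 and 0.08 rad/s and contact force between the fingers and lid_c0 above 0.8 N), for 0.5 s.
At the end, for the whole second after the job is handed in: the program has finished with the gripper's fingers on the flap's front bar (at least 0.8 N), the flap steady between 39 and 51 degrees open (0.68 to 0.89 rad), the shaker knob back at rest (under 0.1 rad), and every bystander within 30 mm of where it was (all of step 3 and value of joint shaker below 0.1 rad and distance of each of sanding_block, mixing_cup, mallet, tape_roll, hardener, plane, chisel from where it was at the start of the episode below 0.03 m); the arm keeps its last pose, push and grip.
It fails at once if a loose bystander is shifted by more than 30 mm (distance of any of sanding_block, mixing_cup, mallet, tape_roll, hardener, plane, chisel from where it was at the start of the episode above 0.03 m).
It also fails if it takes over 59 s, if anything falls off the work surface, if the arm or the gripper's body presses on something with over 40 N, if the wrist force passes 120 N, or if a joint passes its speed limit or range.

## Robot

A 6-joint arm with a two-finger parallel gripper is mounted at the origin on the work surface. World frame = base frame: x ahead of the robot, y to its left, z up, the work surface at z = 0. Lengths are in m, angles in rad, forces in N, time in s.
With the tool pointing down it reaches from about 0.3 to 0.875 m from the base axis. Payload 6.4 kg.
Tool frame: the origin (TCP) lies midway between the tips of the shut fingers; the grasp point (between the pads) lies 19 mm behind it; z points along the fingers, y is the line along which they close (so a half turn about z gives the same grasp; the last joint's range is limited). The gripper opens to 85 mm and grips with 20 to 120 N. Pads are 22 mm wide; open, the fingers measure 114 mm over their backs; the gripper's body (76 mm by 85 mm) begins 54 mm behind the grasp point. The pads swing forward as they close: fully open they stand 13 mm farther back than shut.
Start: joints at [0.953, 0.181, 1.607, -0, 1.354, -0.206], TCP at [0.23, 0.527, 0.193] pointing down, gripper open.
Joint ranges: [-2.99, 2.99], [-0.89, 2.07], [0.3, 2.58], [-1.14, 4.28], [0, 2.63], [-3.12, 3.12]. Speed limits (rad/s): [2.57, 2.57, 3.01, 3.14, 3.14, 3.14].

## Interface

Orientations are given as a unit quaternion [w, x, y, z].
In Python, from bench import ctrl gives the robot as it stands.
- The arm moves only by the tool drive_tool, never from a script. Its argument "plan" is a list that holds one entry, the list of rows, each a list of 4 numbers: the shift along the tool's x, y, z scaled (see below), then the turn about the tool's z scaled (see below). In form: [[[x, y, z, roll], ...]]. A call has 1 to 12 rows; each row is the pose to reach, as a shift and turn from the pose commanded when the call began, along the tool's axes at that moment, turning the shorter way round; what a row does not reach only later rows make up. The controller multiplies each number of a shift by 400 mm and each number of a turn by 180 degrees. A row lasts 1/12 s, in which the tool goes at most 41.7 mm and 7.16 degrees, less where a joint would pass 70% of its speed; a pose out of reach is approached as far as the arm can. A call with a number of a shift or a turn outside -1 to 1 is refused whole. A call with a gripper value outside its range is refused whole. "jaw" is the closure, from 0 (fully open) to 1 (shut), set as the call begins (left out, the last holds). The fingers move at their own pace and stop on an object; the grip force is fixed at half the most. Time passes only in rows, so rows that repeat a pose let the fingers close. It gives the time, the measured TCP pose, the force, the opening and the grip force at its end, in the units of the state.
- ctrl.get_obs(): the state, without advancing time (a new reading comes with each control period).
- ctrl.camera(name): name is "side" or "top" or "wrist"; returns (picture, depth): 480x640x3 uint8, red, green, blue; 480x640 float32, m along the optical axis (not along the pixel's ray), 0 where there is no reading.
- ctrl.camera_info(name): a dict with "camera_matrix" (3x3 intrinsics, pixels), "R" (3x3) and "t" (3): a world point X has camera coordinates R X + t; the wrist camera has in their place "T_tool_cam" (4x4, takes a point from camera to tool coordinates, whose origin is the TCP and whose axes are the flange's). Camera axes: x right, y down, z forward; pixel columns grow to the right and rows downward; lengths in m; the calibration is good to about 2 mm. A picture is of the moment at which its call begins: read the wrist's pose just before it. camera_info takes no time and is no camera call.
- ctrl.hand_in(): hands the job in; it is judged then, once.
The state is a dict: "time_s": time; "q": joint angles; "dq": joint speeds; "joint_efforts": joint torques, N m; "eef_pos": TCP position; "eef_rot": TCP orientation; "wrist_force": force on the tool from outside, world axes, zero at the start; "torque": the same for the moment, N m; "opening": opening from 0.0 (shut) to 1.0 (fully open); "grasp_force": force on a finger pad.
Only numpy, scipy, OpenCV 4.12 (cv2) and the standard library are available. Lean on these libraries where they do the work, as an engineer would, in place of code of your own. Each camera call takes 0.05 s, during which the arm holds its last target. There are 200 camera calls.

## Working session

There is one attempt and no reset: what is moved stays moved. The work goes in short steps, Python scripts to look and compute and a tool call to move; the robot and the scene stay as the last step left them, time stands still between calls to the robot, and variables do not carry over. Pictures are saved under pics/ and viewed, at most 10 in all, crops included, and the job is handed in when it is done.

Besides the shell and the picture viewer there is one more tool, called after "Call:" by a JSON object that holds its "method" and its "body". drive_tool: Moves the arm, as the interface text tells. Its arguments: {"type":"object","properties":{"plan":{"type":"array"},"jaw":{"type":"number"}},"required":["plan"]}

```bash
mkdir -p pics
cat > h.py <<'E'
import numpy as np, cv2
from bench import ctrl
def snap(n,tag):
    o=ctrl.get_obs(); im,d=ctrl.camera(n); i=ctrl.camera_info(n)
    cv2.imwrite(f'pics/{tag}.png',im[:,:,::-1]); np.savez(f'{tag}.npz',im=im,d=d,p=o['eef_pos'],q=o['eef_rot'],**{k:np.array(v) for k,v in i.items()})
def R(q):
    from scipy.spatial.transform import Rotation as S
    return S.from_quat([q[1],q[2],q[3],q[0]]).as_matrix()
def cloud(tag):
    z=np.load(tag+'.npz'); d=z['d']; v,u=np.mgrid[:480,:640]; K=z['camera_matrix']
    P=np.stack([(u-K[0,2])/K[0,0]*d,(v-K[1,2])/K[1,1]*d,d],-1)
    if 'T_tool_cam' in z:
        T=z['T_tool_cam']; P=P@T[:3,:3].T+T[:3,3]; P=P@R(z['q']).T+z['p']
    else: P=(P-z['t'])@z['R']
    P[d==0]=np.nan
    return z['im'],P
E
python3 - <<'E'
from h import *
snap('top','top0');snap('side','side0')
o=ctrl.get_obs();print({k:np.round(v,3) for k,v in o.items()});print(R(o['eef_rot']).round(3))
for n in('top','side'):
    print(ctrl.camera_info(n))
print(ctrl.camera_info('wrist'))
E
```

```text
{'time_s': np.float64(0.1), 'q': array([ 0.953,  0.181,  1.608, -0.   ,  1.354, -0.206]), 'dq': array([-0.001, -0.002, -0.005, -0.001,  0.001,  0.001]), 'joint_efforts': array([-0.0000e+00, -4.4588e+01, -3.5224e+01, -0.0000e+00,  4.0000e-03,
       -0.0000e+00]), 'eef_pos': array([0.23 , 0.526, 0.192]), 'eef_rot': array([-0.   ,  0.204,  0.979, -0.001]), 'wrist_force': array([-0.7  ,  0.575,  0.37 ]), 'torque': array([0.021, 0.002, 0.031]), 'grasp_force': np.float64(0.0), 'opening': np.float64(1.003)}
[[-0.916  0.4   -0.001]
 [ 0.4    0.916 -0.001]
 [ 0.    -0.002 -1.   ]]
{'camera_matrix': array([[514.32486205,   0.        , 323.14389536],
       [  0.        , 514.32486205, 249.29314838],
       [  0.        ,   0.        ,   1.        ]]), 'R': array([[-0.01955942, -0.99980801,  0.00117352],
       [-0.98320278,  0.01902151, -0.18152265],
       [ 0.18146548, -0.00470429, -0.98338606]]), 't': array([-0.0309762 ,  0.54099951,  1.46142325])}
{'camera_matrix': array([[505.3912211 ,   0.        , 321.12556389],
       [  0.        , 505.3912211 , 235.01991023],
       [  0.        ,   0.        ,   1.        ]]), 'R': array([[ 0.77363502, -0.63339079, -0.01746334],
       [-0.41697586, -0.48816307, -0.76669939],
       [ 0.47709537,  0.60042729, -0.64176871]]), 't': array([-0.41133807,  0.31005798,  1.24589315])}
{'camera_matrix': array([[363.27601423,   0.        , 323.07555716],
       [  0.        , 363.27601423, 240.71508839],
       [  0.        ,   0.        ,   1.        ]]), 'T_tool_cam': array([[-2.20997828e-04, -9.52760141e-01, -3.03723666e-01,
         7.69278637e-02],
       [ 9.99999953e-01, -2.75125111e-04,  1.35420538e-04,
        -6.77666961e-04],
       [-2.12585298e-04, -3.03723622e-01,  9.52760157e-01,
        -1.81984236e-01],
       [ 0.00000000e+00,  0.00000000e+00,  0.00000000e+00,
         1.00000000e+00]])}
```

View pics/top0.png

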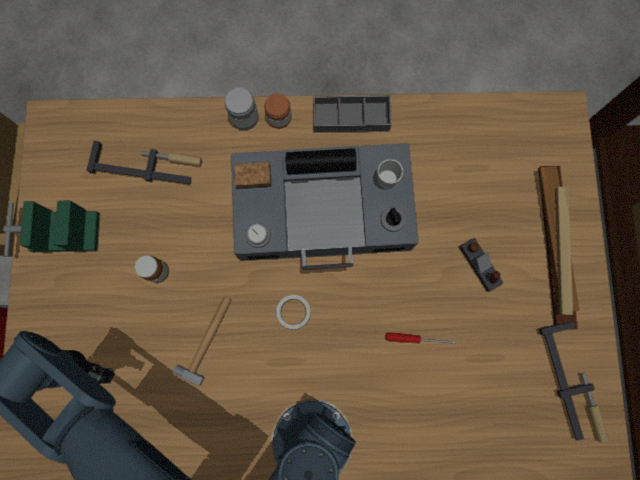

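View pics/side0.png

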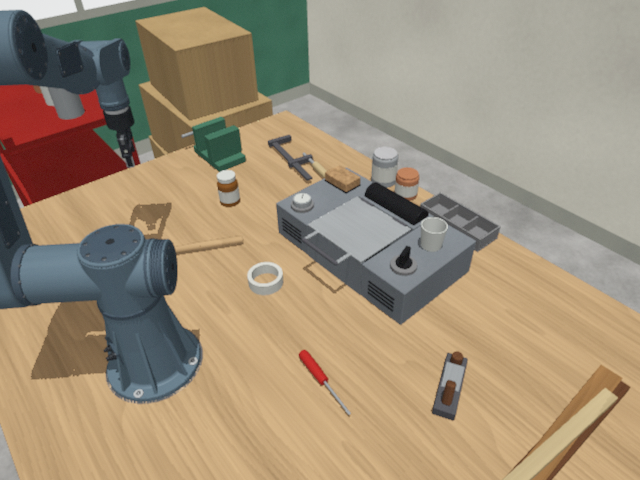

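The top view shows the knob at (393,217), gauge (257,235), flap bar about (328,267), cup (389,173) and tape (293,312). The side view confirms this, with the knob at (404,258). I'll measure these from depth.

Run:
```python
from h import *
from scipy.spatial import cKDTree
for t in('top0','side0'):
    im,P=cloud(t)
    m=(P[...,0]>.35)&(P[...,0]<.95)&(abs(P[...,1])<.45)
    deck=m&(abs(P[...,2]-.12)<.004)
    pts=P[deck][:,:2].astype(np.float32); print(t,'deck',len(pts),np.median(P[deck][:,2]),cv2.minAreaRect(pts))
    kn=m&(P[...,2]>.15)&(im.max(-1)<70)
    n,l,s,c=cv2.connectedComponentsWithStats(kn.astype(np.uint8))
    for i in range(1,n):
        if s[i,4]>20: q=P[l==i]; print(s[i],q.mean(0).round(3),q.min(0).round(3),q.max(0).round(3))
im,P=cloud('top0')
for uv in [(303,267),(315,267),(328,266),(328,268),(340,266),(352,265),(290,310),(276,312),(389,173),(393,217)]: print(uv,P[uv[1],uv[0]].round(3))
```

```text
top0 deck 9173 0.12004794068645461 ((0.7108491659164429, 0.06986197829246521), (0.47880101203918457, 0.7551471590995789), 0.19652079045772552)
[286 151  71  17 504] [ 0.783 -0.038  0.153] [ 0.759 -0.139  0.15 ] [0.804 0.059 0.162]
[378 177  17  10  36] [ 0.703 -0.218  0.164] [ 0.696 -0.24   0.15 ] [ 0.722 -0.198  0.177]
[390 208  11  17 103] [ 0.607 -0.239  0.171] [ 0.587 -0.252  0.152] [ 0.628 -0.227  0.18 ]
side0 deck 6313 0.11952274025734046 ((0.7121549844741821, -0.04919269680976868), (0.47547200322151184, 0.5299885869026184), 0.01541734766215086)
[371 183   9   6  21] [0.783 0.041 0.152] [0.771 0.03  0.15 ] [0.795 0.054 0.154]
[377 187  12   8  26] [0.783 0.008 0.152] [ 0.769 -0.019  0.15 ] [0.796 0.026 0.154]
[390 191   9   8  24] [ 0.785 -0.033  0.152] [ 0.771 -0.05   0.15 ] [ 0.799 -0.011  0.154]
[396 198  11   5  25] [ 0.788 -0.064  0.151] [ 0.776 -0.08   0.15 ] [ 0.8   -0.052  0.153]
[408 202  15  12  47] [ 0.789 -0.114  0.152] [ 0.779 -0.145  0.15 ] [ 0.8   -0.083  0.155]
[399 247  11  17 115] [ 0.605 -0.247  0.167] [ 0.589 -0.257  0.15 ] [ 0.632 -0.233  0.176]
(303, 267) [0.478 0.016 0.125]
(315, 267) [ 0.477 -0.018  0.127]
(328, 266) [ 0.479 -0.054  0.128]
(328, 268) [ 0.475 -0.054  0.117]
(340, 266) [ 0.478 -0.087  0.127]
(352, 265) [ 0.48  -0.12   0.131]
(290, 310) [ 0.368  0.06  -0.002]
(276, 312) [0.361 0.099 0.034]
(389, 173) [ 0.745 -0.234  0.124]
(393, 217) [ 0.605 -0.234  0.166]
```

Call:
{"method": "drive_tool", "body": {"plan": [[[-0.4,-0.35,-0.37,0],[-0.8,-0.7,-0.37,0],[-0.8,-0.7,-0.37,0],[-0.8,-0.7,-0.37,0],[-0.8,-0.7,-0.37,0],[-0.8,-0.7,-0.37,0],[-0.8,-0.7,-0.37,0],[-0.8,-0.7,-0.37,0],[-0.8,-0.7,-0.37,0],[-0.8,-0.7,-0.37,0],[-0.8,-0.7,-0.37,0],[-0.8,-0.7,-0.37,0]]]}}

```text
time_s: 1.1
eef_pos: [0.4141, 0.1374, 0.3426]
eef_rot: [0.002, 0.208, 0.978, -0.001]
wrist_force: [0.2, -0.6, 1.0]
opening: 1.004
grasp_force: 0.0
```

Call:
{"method": "drive_tool", "body": {"plan": [[[-0.81,-0.69,0,-0.13],[-0.81,-0.69,0,-0.13],[-0.81,-0.69,0,-0.13],[-0.81,-0.69,0,-0.13],[-0.81,-0.69,0,-0.13],[-0.81,-0.69,0,-0.13],[-0.81,-0.69,0,-0.13],[-0.81,-0.69,0,-0.13],[-0.81,-0.69,0,-0.13],[-0.81,-0.69,0,-0.13],[-0.81,-0.69,0,-0.13],[-0.81,-0.69,0,-0.13]]]}}

```text
time_s: 2.1
eef_pos: [0.5984, -0.2444, 0.3378]
eef_rot: [-0.001, 0.004, 1.0, 0.0]
wrist_force: [-0.3, 0.1, -1.2]
opening: 1.003
grasp_force: 0.0
```

Run:
```python
from h import *
snap('wrist','w1');o=ctrl.get_obs();print({k:np.round(o[k],3) for k in('time_s','q','eef_pos')});print(R(o['eef_rot']).round(3))
```

```text
{'time_s': np.float64(2.15), 'q': array([-0.568,  0.266,  1.217,  0.   ,  1.661, -2.133]), 'eef_pos': array([ 0.598, -0.242,  0.338])}
[[-1.     0.006 -0.003]
 [ 0.006  1.     0.002]
 [ 0.003  0.002 -1.   ]]
```

View pics/w1.png

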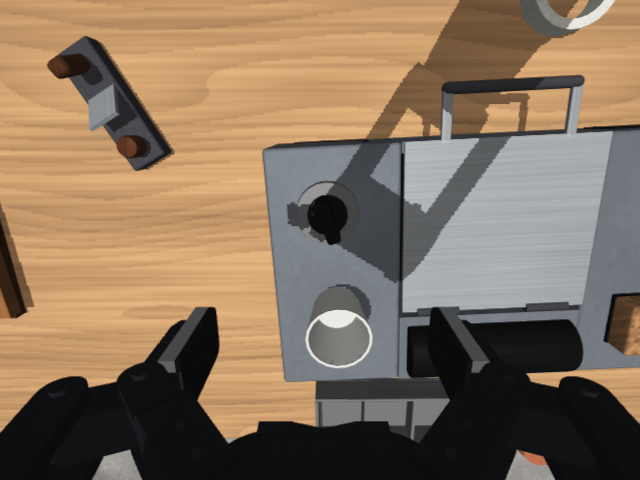

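The wrist view shows the knob at (327,215), with its bar running nearly along world x. The flap bar runs from (445,88) to (580,80) and the cup is at (339,335). I'll fit the knob and flap bar from the depth cloud.

```bash
cat > fit.py <<'E'
from h import *
import sys
for t in sys.argv[1:]:
    im,P=cloud(t)
    x,y,z=P[...,0],P[...,1],P[...,2]
    k=(z>.155)&(z<.185)&(abs(x-.605)<.05)&(abs(y+.242)<.05)
    kt=k&(z>np.nanmax(z[k])-.006)
    if kt.sum()>10: print(t,'knob top',kt.sum(),np.nanmedian(z[kt]).round(4),cv2.minAreaRect(P[kt][:,:2].astype(np.float32)),np.percentile(z[k],98).round(4))
    d=(abs(z-.132)<.005)&(np.hypot(x-.605,y+.242)<.05)
    if d.sum()>20: print(' housing',d.sum(),np.nanmedian(z[d]).round(4),cv2.minEnclosingCircle(P[d][:,:2].astype(np.float32)))
    b=(z>.115)&(z<.14)&(x>.455)&(x<.505)&(y<.03)&(y>-.14)
    if b.sum()>20:
        B=P[b]; B=B[B[:,0]<np.median(B[:,0])+.02]
        # central stretch only -> straight line fit
        c=B[(abs(B[:,1]+.052)<.045)]; f=np.polyfit(c[:,1],c[:,0],1)
        print(' bar',len(c),f.round(4),'y range',B[:,1].min().round(3),B[:,1].max().round(3),'x@mid',np.polyval(f,-.052).round(4),'ztop',np.percentile(c[:,2],[50,95]).round(4),'xr',c[:,0].min().round(4),c[:,0].max().round(4))
    p=(abs(z-.127)<.004)&(x>.53)&(x<.72)&(abs(y+.045)<.09)
    if p.sum()>50: print(' flap',np.nanmedian(z[p]).round(4))
E
python3 fit.py top0 side0 w1
```

```text
top0 knob top 42 0.1766 ((0.6091063022613525, -0.238507941365242), (0.04034736007452011, 0.012742516584694386), 16.741640090942383) 0.1789
 housing 274 0.1317 ((0.6115069389343262, -0.2449132204055786), 0.04111596569418907)
 bar 137 [-0.0378  0.4766] y range -0.123 0.018 x@mid 0.4786 ztop [0.1259 0.1313] xr 0.4717 0.4854
 flap 0.1259
side0 knob top 58 0.1732 ((0.611499011516571, -0.24390637874603271), (0.04609091207385063, 0.013017530553042889), 19.44681739807129) 0.1763
 housing 251 0.1298 ((0.610081136226654, -0.24384638667106628), 0.03625486418604851)
 bar 121 [-0.0412  0.478 ] y range -0.128 0.016 x@mid 0.4801 ztop [0.1237 0.1274] xr 0.4744 0.4898
 flap 0.1243
w1 knob top 605 0.1765 ((0.6124410629272461, -0.240879088640213), (0.043402355164289474, 0.014056750573217869), 19.261863708496094) 0.1781
 housing 1700 0.1328 ((0.6125395894050598, -0.24073252081871033), 0.03489166498184204)
 bar 1161 [-0.0415  0.481 ] y range -0.125 0.018 x@mid 0.4832 ztop [0.128  0.1299] xr 0.4756 0.4901
 flap 0.1268
```

Call:
{"method": "drive_tool", "body": {"plan": [[[-0.036,0.003,0.1,-0.107],[-0.036,0.003,0.2,-0.107],[-0.036,0.003,0.25,-0.107],[-0.036,0.003,0.3,-0.107],[-0.036,0.003,0.35,-0.107],[-0.036,0.003,0.39,-0.107],[-0.036,0.003,0.42,-0.107],[-0.036,0.003,0.45,-0.107],[-0.036,0.003,0.47,-0.107],[-0.036,0.003,0.48,-0.107],[-0.036,0.003,0.48,-0.107],[-0.036,0.003,0.48,-0.107]]]}}

```text
time_s: 3.15
eef_pos: [0.6125, -0.2393, 0.1494]
eef_rot: [0.0, -0.166, 0.986, -0.0]
wrist_force: [-0.4, 0.1, 0.7]
opening: 1.0
grasp_force: 0.0
```

```bash
python3 - <<'E'
from h import *
snap('wrist','w2');o=ctrl.get_obs();print({k:np.round(o[k],4) for k in('time_s','q','eef_pos','wrist_force')});print(R(o['eef_rot']).round(3))
E
python3 fit.py w2
```

```text
{'time_s': np.float64(3.2), 'q': array([-0.5527,  0.3969,  1.4243,  0.    ,  1.3188, -2.4562]), 'eef_pos': array([ 0.6127, -0.2395,  0.1498]), 'wrist_force': array([ 0.4501, -0.0572,  1.023 ])}
[[-0.945 -0.327  0.001]
 [-0.327  0.945 -0.001]
 [-0.001 -0.001 -1.   ]]
w2 knob top 2444 0.1766 ((0.6123939156532288, -0.24122899770736694), (0.04365943372249603, 0.013945307582616806), 19.628700256347656) 0.1778
 housing 5628 0.1328 ((0.6127752065658569, -0.24124407768249512), 0.03514542430639267)Traceback (most recent call last):
  File "fit.py", line 15, in <module>
    c=B[(abs(B[:,1]+.052)<.045)]; f=np.polyfit(c[:,1],c[:,0],1)
                                    ~~~~~~~~~~^^^^^^^^^^^^^^^^^
    raise TypeError("expected non-empty vector for x")
TypeError: expected non-empty vector for x
```

View pics/w2.png

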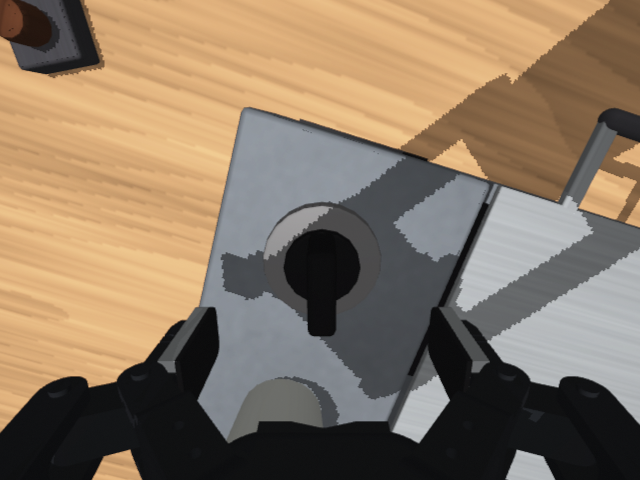

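The knob bar is centred between the open fingers at (321,285) and aligned with the pads. I'll close with a small correction.

Call:
{"method": "drive_tool", "body": {"plan": [[[0,-0.004,0.008,0],[0,-0.004,0.008,0],[0,-0.004,0.008,0],[0,-0.004,0.008,0],[0,-0.004,0.008,0],[0,-0.004,0.008,0],[0,-0.004,0.008,0],[0,-0.004,0.008,0],[0,-0.004,0.008,0],[0,-0.004,0.008,0],[0,-0.004,0.008,0],[0,-0.004,0.008,0]]], "jaw": 1}}

```text
time_s: 4.2
eef_pos: [0.6127, -0.2407, 0.1456]
eef_rot: [-0.0, -0.166, 0.986, -0.0]
wrist_force: [-0.0, -0.1, 0.7]
opening: -0.0
grasp_force: 0.0
```

Run:
```python
from h import *
snap('wrist','w3');o=ctrl.get_obs();print({k:np.round(o[k],4) for k in('time_s','eef_pos','wrist_force','opening','grasp_force')})
```

```text
{'time_s': np.float64(4.25), 'eef_pos': array([ 0.6127, -0.2407,  0.1456]), 'wrist_force': array([ 0.1728, -0.0318,  0.5082]), 'opening': np.float64(0.0011), 'grasp_force': np.float64(0.0)}
```

View pics/w3.png

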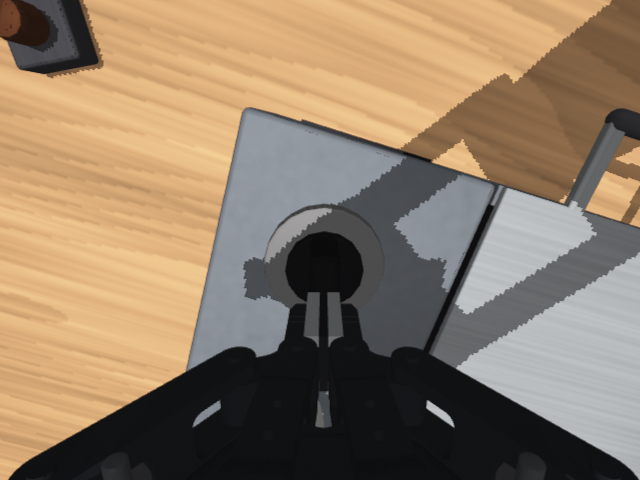

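The fingers shut with nothing between them: the tips are near (323,292), while the knob's top is at about (323,250) in front of or below them. I'll check where the fingers sit in the tool frame from depth.

Run:
```python
from h import *
for t,cols in(('w3',(312,323,335)),('w2',(195,205,213,440))):
    z=np.load(t+'.npz'); im,P=cloud(t); T=(P-z['p'])@R(z['q'])
    for u in cols:
        print(t,u)
        for v in range(240,440,12): print(v,(T[v,u]*1000).round(1),(P[v,u]*1000).round(0),im[v,u],end='\n')
```

```text
w3 312
240 [20.1 -6.8 -0.4] [ 596. -254.  146.] [11 10 11]
252 [ 21.   -6.2 -21.8] [ 595. -253.  167.] [11 11 11]
264 [ 18.6  -5.9 -31.1] [ 597. -252.  177.] [14 13 13]
276 [ 13.   -6.  -31.5] [ 602. -251.  177.] [13 13 14]
288 [  5.9  -6.1 -29.1] [ 609. -248.  175.] [12 12 13]
300 [ 11.   -5.4 -51.1] [ 604. -249.  197.] [80 82 83]
312 [ 10.8  -5.2 -60.4] [ 604. -249.  206.] [81 83 84]
324 [ 10.8  -4.9 -69.1] [ 604. -249.  215.] [80 82 83]
336 [ 10.7  -4.7 -76.6] [ 604. -249.  222.] [ 98 101 101]
348 [ 12.1  -4.4 -85.4] [ 603. -249.  231.] [17 17 18]
360 [ 11.9  -4.2 -91.2] [ 603. -249.  237.] [16 17 18]
372 [ 11.7  -4.1 -96.2] [ 603. -248.  242.] [16 17 18]
384 [  9.1  -4.1 -98.1] [ 605. -248.  244.] [16 17 19]
396 [ -2.5  -4.4 -89.3] [ 617. -244.  235.] [19 20 21]
408 [ -7.3  -4.5 -89. ] [ 621. -243.  235.] [16 17 17]
420 [ -7.9  -4.4 -93.4] [ 622. -242.  239.] [17 17 18]
432 [   9.7   -3.6 -115.2] [ 605. -247.  261.] [16 16 17]
w3 323
240 [22.1 -1.  -6.7] [ 592. -249.  152.] [10 10 10]
252 [ 22.1  -1.  -25. ] [ 592. -249.  171.] [10 11 12]
264 [ 18.8  -1.  -31.6] [ 595. -248.  177
[... 4967 characters left out ...]
163.  120.] [72 75 80]
300 [-83.9 112.1 135.5] [ 655. -106.   14.] [24 25 26]
312 [ 11.1  42.6 -60.9] [ 588. -203.  210.] [14 14 15]
324 [  8.5  41.6 -65.1] [ 591. -203.  215.] [12 12 13]
336 [  3.8  41.9 -65.7] [ 595. -201.  215.] [12 11 12]
348 [ -0.   41.7 -67.6] [ 599. -200.  217.] [11 12 12]
360 [ -4.5  41.8 -68.5] [ 603. -198.  218.] [12 13 13]
372 [ -9.   42.  -69.4] [ 607. -197.  219.] [10 10 11]
384 [-89.2  77.9  22.4] [ 671. -137.  127.] [182 185 188]
396 [-98.9  78.8  22.3] [ 680. -132.  127.] [185 188 191]
408 [-109.    79.8   22.3] [ 690. -128.  127.] [186 190 192]
420 [  16.5   24.4 -118.7] [ 589. -222.  268.] [16 17 18]
432 [  16.5   23.4 -121.9] [ 589. -223.  271.] [15 17 17]
```

Run:
```python
from h import *
z=np.load('w3.npz'); im,P=cloud('w3'); T=(P-z['p'])@R(z['q'])
m=(abs(T[...,1])<22)&(abs(T[...,0]-.011)<.0025)&(abs(T[...,1])<.02)&(T[...,2]<-.036)&(T[...,2]>-.1)
print('tip tool z',np.percentile(T[m][:,2],[90,98,99.5,100]).round(4))
snap('side','s3'); im,P=cloud('s3')
o=ctrl.get_obs();p=o['eef_pos']
d=P-p
m=(abs(d[...,0])<.04)&(abs(d[...,1])<.04)&(d[...,2]>-.01)
print(np.histogram(d[m][:,2],bins=np.arange(-.01,.12,.005)))
i=np.load('s3.npz');c=i['R']@p+i['t'];u=i['camera_matrix']@c;u=(u/u[2])[:2].astype(int);print(u)
a=im[u[1]-75:u[1]+75,u[0]-100:u[0]+100,::-1];cv2.imwrite('pics/s3c.png',cv2.resize(a,None,fx=4,fy=4,interpolation=2))
```

```text
tip tool z [-0.0566 -0.0462 -0.044  -0.0426]
(array([70, 13, 15, 23, 11, 15, 18, 30,  6,  3, 11, 19, 19, 18, 15, 23, 11,
       22, 33, 55, 69, 46, 37, 43, 42]), array([-0.01 , -0.005,  0.   ,  0.005,  0.01 ,  0.015,  0.02 ,  0.025,
        0.03 ,  0.035,  0.04 ,  0.045,  0.05 ,  0.055,  0.06 ,  0.065,
        0.07 ,  0.075,  0.08 ,  0.085,  0.09 ,  0.095,  0.1  ,  0.105,
        0.11 ,  0.115]))
[403 258]
```

View pics/s3c.png

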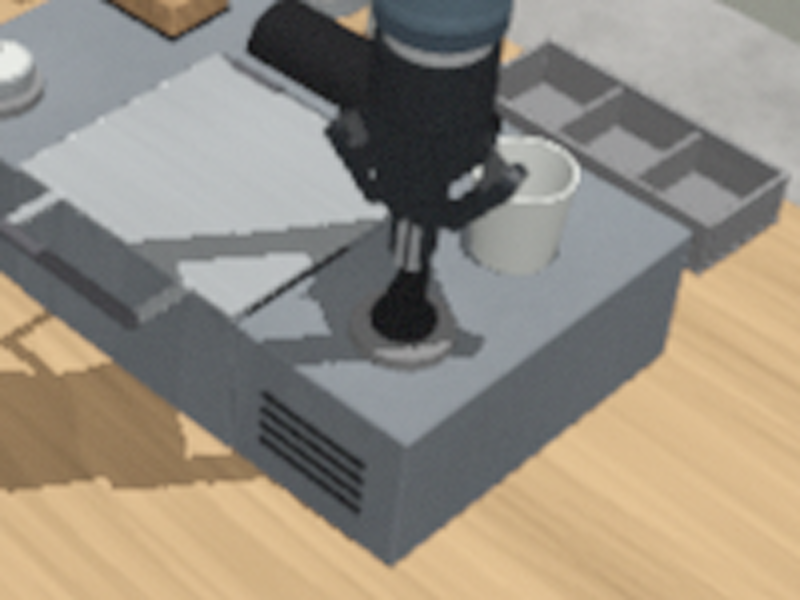

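The side crop confirms it: the shut fingers end just above the knob top (410,270), not beside it. The true fingertips are therefore about 43 mm behind the reported TCP, as the wrist depth also shows. I'll open, descend 43 mm more and watch the force.

Call:
{"method": "drive_tool", "body": {"plan": [[[0,0,0,0],[0,0,0,0],[0,0,0,0],[0,0,0,0],[0,0,0,0],[0,0,0.02,0],[0,0,0.04,0],[0,0,0.06,0],[0,0,0.08,0],[0,0,0.09,0],[0,0,0.1,0],[0,0,0.105,0]]], "jaw": 0}}

```text
time_s: 5.3
eef_pos: [0.6123, -0.2405, 0.1025]
eef_rot: [-0.0, -0.166, 0.986, 0.0]
wrist_force: [0.1, -0.5, 0.0]
opening: 0.998
grasp_force: 0.0
```

Call:
{"method": "drive_tool", "body": {"plan": [[[0,0,0,0],[0,0,0,0],[0,0,0,0],[0,0,0,0],[0,0,0,0],[0,0,0,0],[0,0,0,0],[0,0,0,0],[0,0,0,0],[0,0,0,0]]], "jaw": 1}}

```text
time_s: 6.13
eef_pos: [0.6127, -0.2403, 0.1041]
eef_rot: [0.0, -0.166, 0.986, 0.0]
wrist_force: [-2.8, 3.6, 4.6]
opening: 0.149
grasp_force: 59.8
```

Gripped at about 12.7 mm opening. I'll turn clockwise about 71°.

Call:
{"method": "drive_tool", "body": {"plan": [[[0,0,0,0.035],[0,0,0,0.07],[0,0,0,0.105],[0,0,0,0.14],[0,0,0,0.175],[0,0,0,0.21],[0,0,0,0.245],[0,0,0,0.28],[0,0,0,0.315],[0,0,0,0.35],[0,0,0,0.38],[0,0,0,0.395]]]}}

```text
time_s: 7.13
eef_pos: [0.6126, -0.2404, 0.1041]
eef_rot: [-0.0, 0.44, 0.898, -0.0]
wrist_force: [-2.9, 3.6, 5.7]
opening: 0.155
grasp_force: 74.7
```

Call:
{"method": "drive_tool", "body": {"plan": [[[0,0,0,0],[0,0,0,0],[0,0,0,0],[0,0,0,0]]]}}

```text
time_s: 7.47
eef_pos: [0.6126, -0.2405, 0.1042]
eef_rot: [-0.0, 0.437, 0.899, -0.0]
wrist_force: [-2.7, 2.0, 5.8]
opening: 0.153
grasp_force: 70.8
```

```bash
python3 - <<'E'
from h import *
snap('wrist','w4');o=ctrl.get_obs();print({k:np.round(o[k],4) for k in('time_s','eef_pos','wrist_force','torque','opening','grasp_force')});r=R(o['eef_rot']);print(r.round(3),np.degrees(np.arctan2(r[1,0],r[0,0])))
E
cat > pk.py <<'E'
from h import *
import sys
im,P=cloud(sys.argv[1]);x,y,z=np.moveaxis(P,-1,0)
kt=(z>.173)&(z<.181)&(np.hypot(x-.6124,y+.2412)<.03)&(im.max(-1)<60)
print(kt.sum(),cv2.minAreaRect(P[kt][:,:2].astype(np.float32)))
E
python3 pk.py w4
```

```text
{'time_s': np.float64(7.5167), 'eef_pos': array([ 0.6126, -0.2405,  0.1041]), 'wrist_force': array([-3.0634,  3.3204,  6.0027]), 'torque': array([0.4793, 0.5945, 1.5628]), 'opening': np.float64(0.156), 'grasp_force': np.float64(70.8321)}
[[-0.618  0.786 -0.001]
 [ 0.786  0.618 -0.001]
 [-0.    -0.001 -1.   ]] 128.1666114245005
4688 ((0.6124996542930603, -0.24063274264335632), (0.03723493963479996, 0.038617197424173355), 83.25308990478516)
```

Torque rose to 1.56 N m, so the knob is at its stop. I'll release and lift away.

Call:
{"method": "drive_tool", "body": {"plan": [[[0,0,0,0],[0,0,0,0],[0,0,0,0],[0,0,0,0],[0,0,0,0],[0,0,0,0],[0,0,0,0],[0,0,0,0],[0,0,0,0]]], "jaw": 0}}

```text
time_s: 8.27
eef_pos: [0.6127, -0.2408, 0.1036]
eef_rot: [0.0, 0.439, 0.899, -0.0]
wrist_force: [0.3, -0.9, -0.5]
opening: 1.0
grasp_force: 0.0
```

Call:
{"method": "drive_tool", "body": {"plan": [[[0,0,-0.05,0],[0,0,-0.13,0],[0,0,-0.22,0],[0,0,-0.3,0],[0,0,-0.4,0],[0,0,-0.4,0],[0,0,-0.4,0]]]}}

```text
time_s: 8.85
eef_pos: [0.6144, -0.2417, 0.2678]
eef_rot: [0.004, 0.439, 0.899, -0.0]
wrist_force: [0.5, 0.4, -0.4]
opening: 1.002
grasp_force: 0.0
```

```bash
python3 - <<'E'
from h import *
snap('wrist','w5');o=ctrl.get_obs();print({k:np.round(o[k],4) for k in('time_s','q','eef_pos','wrist_force','opening')});print(R(o['eef_rot']).round(3))
E
python3 pk.py w5; python3 fit.py w5
```

```text
{'time_s': np.float64(8.9), 'q': array([-0.5542,  0.3178,  1.2957, -0.    ,  1.5255, -1.2169]), 'eef_pos': array([ 0.6132, -0.241 ,  0.2649]), 'wrist_force': array([ 0.2571, -1.2124, -0.1116]), 'opening': np.float64(0.9984)}
[[-0.615  0.788  0.002]
 [ 0.788  0.615 -0.001]
 [-0.002  0.001 -1.   ]]
950 ((0.613017201423645, -0.24071718752384186), (0.04383997619152069, 0.014351187273859978), 18.876312255859375)
w5 knob top 950 0.1765 ((0.613017201423645, -0.24071718752384186), (0.04383997619152069, 0.014351187273859978), 18.876312255859375) 0.178
 housing 2492 0.1327 ((0.6131615042686462, -0.24069146811962128), 0.03501839563250542)Traceback (most recent call last):
  File "fit.py", line 15, in <module>
    c=B[(abs(B[:,1]+.052)<.045)]; f=np.polyfit(c[:,1],c[:,0],1)
                                    ~~~~~~~~~~^^^^^^^^^^^^^^^^^
    raise TypeError("expected non-empty vector for x")
TypeError: expected non-empty vector for x
```

Knob is back at rest (18.9°). Moving over the flap bar with the tool turned to straddle it.

Call:
{"method": "drive_tool", "body": {"plan": [[[0.1,0.006,0,0.04],[0.2,0.012,0,0.08],[0.3,0.018,0,0.12],[0.4,0.024,0,0.16],[0.5,0.03,0,0.198],[0.57,0.033,0,0.198],[0.57,0.033,0,0.198],[0.57,0.033,0,0.198],[0.57,0.033,0,0.198],[0.57,0.033,0,0.198]]]}}

```text
time_s: 9.73
eef_pos: [0.483, -0.0535, 0.2628]
eef_rot: [-0.0, 0.693, 0.721, -0.0]
wrist_force: [-0.2, 0.0, 0.5]
opening: 1.003
grasp_force: 0.0
```

```bash
python3 - <<'E'
from h import *
snap('wrist','w6');o=ctrl.get_obs();print({k:np.round(o[k],4) for k in('time_s','q','eef_pos','wrist_force','opening')});r=R(o['eef_rot']);print(r.round(3),np.degrees(np.arctan2(r[1,0],r[0,0])))
E
python3 fit.py w6
```

```text
{'time_s': np.float64(9.7833), 'q': array([-3.5530e-01, -7.5600e-02,  1.7338e+00, -2.0000e-04,  1.4846e+00,
       -3.9490e-01]), 'eef_pos': array([ 0.4831, -0.0537,  0.2629]), 'wrist_force': array([-0.8566, -0.2196, -0.1986]), 'opening': np.float64(0.9968)}
[[-0.04   0.999 -0.001]
 [ 0.999  0.04   0.   ]
 [ 0.    -0.001 -1.   ]] 92.27097146313518
w6 knob top 28 0.1697 ((0.5928246378898621, -0.24217206239700317), (0.009612835943698883, 0.004132578149437904), 60.95427322387695) 0.1711
 housing 872 0.1327 ((0.6021769046783447, -0.24017184972763062), 0.033168911933898926)
 bar 1273 [-0.04    0.4811] y range -0.124 0.017 x@mid 0.4832 ztop [0.1281 0.1297] xr 0.4762 0.4906
 flap 0.1269
```

View pics/w6.png

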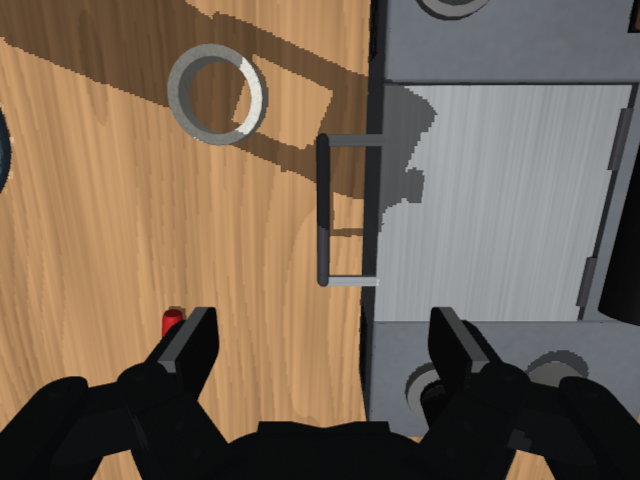

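The bar runs from (323,140) to (323,282), centred between the fingers. The tape roll at (217,95) is clear. Before choosing the grip depth I'll check the shut gripper's profile against the flap at 45°.

Run:
```python
from h import *
for t in('w3','w4'):
    z=np.load(t+'.npz'); im,P=cloud(t); T=((P-z['p'])@R(z['q']))*1000
    m=(T[...,2]<-44)&(T[...,2]>-175)&(abs(T[...,0])<45)&(im.max(-1)<120); q=T[m]
    print(t)
    for a in range(-180,-40,8):
        s=q[(q[:,2]>=a)&(q[:,2]<a+8)]
        if len(s): print(a,'above tip',-a-8-43,'y',s[:,1].min().round(),s[:,1].max().round(),'x',s[:,0].min().round(),s[:,0].max().round())
    print('min (above tip - |y|), |y|>20:',np.percentile((-q[:,2]-43-abs(q[:,1]))[abs(q[:,1])>20],[0,.5,2]))
```

```text
w3
-140 above tip 89 y -20.0 18.0 x 16.0 22.0
-132 above tip 81 y -64.0 61.0 x 6.0 20.0
-124 above tip 73 y -62.0 61.0 x -4.0 19.0
-116 above tip 65 y -57.0 53.0 x -10.0 18.0
-108 above tip 57 y -49.0 47.0 x -9.0 18.0
-100 above tip 49 y -43.0 40.0 x -11.0 14.0
-92 above tip 41 y -36.0 35.0 x -13.0 15.0
-84 above tip 33 y -28.0 27.0 x -11.0 14.0
-76 above tip 25 y -14.0 13.0 x -12.0 12.0
-68 above tip 17 y -14.0 13.0 x 6.0 12.0
-60 above tip 9 y -14.0 13.0 x 6.0 12.0
-52 above tip 1 y -14.0 13.0 x 6.0 12.0
min (above tip - |y|), |y|>20: [10.71412735 13.83588228 15.99364059]
w4
-140 above tip 89 y -20.0 19.0 x 16.0 20.0
-132 above tip 81 y -64.0 63.0 x 6.0 19.0
-124 above tip 73 y -61.0 62.0 x -5.0 18.0
-116 above tip 65 y -56.0 56.0 x -14.0 18.0
-108 above tip 57 y -51.0 51.0 x -14.0 17.0
-100 above tip 49 y -46.0 47.0 x -14.0 13.0
-92 above tip 41 y -41.0 101.0 x -32.0 13.0
-84 above tip 33 y -34.0 101.0 x -33.0 13.0
-76 above tip 25 y -20.0 96.0 x -34.0 22.0
-68 above tip 17 y -20.0 94.0 x -36.0 22.0
-60 above tip 9 y -20.0 90.0 x -38.0 22.0
-52 above tip 1 y -20.0 117.0 x -40.0 22.0
min (above tip - |y|), |y|>20: [-115.95511411    7.54141053   10.53030693]
```

The linkage flares outwards, so I'll grip the bar close to the tips (about 7 mm up) and aim for about 42°. First I'll descend with the jaw partly closed.

Call:
{"method": "drive_tool", "body": {"plan": [[[0,0.002,0,0],[0,0.002,0.05,0],[0,0.002,0.11,0],[0,0.002,0.17,0],[0,0.002,0.23,0],[0,0.002,0.29,0],[0,0.002,0.35,0],[0,0.002,0.4,0],[0,0.002,0.44,0],[0,0.002,0.46,0],[0,0.002,0.472,0],[0,0.002,0.472,0]]], "jaw": 0.6}}

```text
time_s: 10.78
eef_pos: [0.4833, -0.053, 0.074]
eef_rot: [-0.001, 0.693, 0.721, -0.0]
wrist_force: [-0.4, 0.4, -0.6]
opening: 0.4
grasp_force: 0.0
```

Run:
```python
from h import *
snap('wrist','w7');o=ctrl.get_obs();print({k:np.round(o[k],4) for k in('time_s','eef_pos','wrist_force','opening')})
```

```text
{'time_s': np.float64(10.8333), 'eef_pos': array([ 0.484 , -0.0531,  0.075 ]), 'wrist_force': array([-0.0532,  0.0444, -0.0193]), 'opening': np.float64(0.4021)}
```

View pics/w7.png

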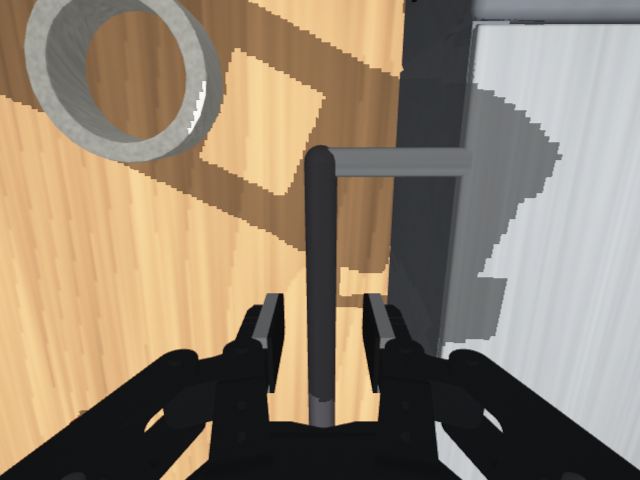

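The bar at column 321 lies midway between the fingers at about 275 and 372. I'll close.

Call:
{"method": "drive_tool", "body": {"plan": [[[0,0,0.006,0],[0,0,0.006,0],[0,0,0.006,0],[0,0,0.006,0],[0,0,0.006,0],[0,0,0.006,0],[0,0,0.006,0],[0,0,0.006,0]]], "jaw": 1}}

```text
time_s: 11.5
eef_pos: [0.4825, -0.0532, 0.0727]
eef_rot: [-0.001, 0.692, 0.722, -0.001]
wrist_force: [-5.6, -2.8, 1.5]
opening: 0.112
grasp_force: 58.5
```

Call:
{"method": "drive_tool", "body": {"plan": [[[0.001,0.0,0,0],[0,0.001,-0.027,0],[0,0.002,-0.055,0],[0,0.005,-0.082,0],[0,0.01,-0.109,0],[0,0.015,-0.135,0],[0,0.021,-0.162,0],[0,0.029,-0.188,0],[0,0.038,-0.214,0],[0,0.048,-0.239,0],[0,0.059,-0.264,0],[0,0.059,-0.264,0]]]}}

```text
time_s: 12.5
eef_pos: [0.5066, -0.0522, 0.181]
eef_rot: [-0.0, 0.692, 0.721, -0.001]
wrist_force: [-10.1, -3.8, 1.2]
opening: 0.109
grasp_force: 58.9
```

```bash
cat > lid.py <<'E'
from h import *
import sys
o=ctrl.get_obs();print({k:np.round(o[k],4) for k in('time_s','eef_pos','wrist_force','opening','grasp_force')})
for n in('top','side'):
    t=n+sys.argv[1]; snap(n,t); im,P=cloud(t)
    e=np.array([.9992,.04]); s=(P[...,:2]-[.483,-.053])@e; l=(P[...,:2]-[.483,-.053])@np.array([-.04,.9992])
    th=float(sys.argv[2])
    m=(s>.09)&(s<.235)&(abs(l)<.1)&(P[...,2]>.128)&(P[...,2]<.30)&(im.min(-1)>60)&(np.ptp(im.astype(int),-1)<30)
    a=np.degrees(np.arctan2(P[m][:,2]-.1235,.25-s[m]))
    h,b=np.histogram(a,bins=np.arange(0,60,1)); k=h.argmax(); g=a[abs(a-b[k])<5]; print(n,m.sum(),'angle',np.median(g).round(2),len(g))
E
python3 lid.py a 25
```

```text
{'time_s': np.float64(12.5), 'eef_pos': array([ 0.5066, -0.0522,  0.181 ]), 'wrist_force': array([-10.0791,  -3.801 ,   1.2322]), 'opening': np.float64(0.1085), 'grasp_force': np.float64(58.8543)}
top 1478 angle 25.29 1325
side 1166 angle 24.87 1151
```

The flap reads 25° in both views, as commanded. I'll continue to 42°.

Call:
{"method": "drive_tool", "body": {"plan": [[[0,0.007,-0.014,0],[0,0.015,-0.029,0],[0,0.023,-0.043,0],[0,0.031,-0.058,0],[0,0.039,-0.072,0],[0,0.048,-0.085,0],[0,0.057,-0.099,0],[0,0.067,-0.112,0],[0,0.078,-0.125,0],[0,0.088,-0.138,0],[0,0.095,-0.146,0],[0,0.102,-0.154,0]]]}}

```text
time_s: 13.6
eef_pos: [0.5458, -0.0506, 0.242]
eef_rot: [-0.001, 0.693, 0.721, -0.002]
wrist_force: [-12.3, -3.9, 6.7]
opening: 0.113
grasp_force: 58.6
```

```bash
python3 lid.py b 42
```

```text
{'time_s': np.float64(13.6), 'eef_pos': array([ 0.5458, -0.0506,  0.242 ]), 'wrist_force': array([-12.2604,  -3.8938,   6.7207]), 'opening': np.float64(0.1127), 'grasp_force': np.float64(58.6121)}
top 166 angle 41.17 165
side 253 angle 42.1 253
```

Both views put the flap at about 42°. I'll hold for a second, then verify.

Call:
{"method": "drive_tool", "body": {"plan": [[[0,0,0,0],[0,0,0,0],[0,0,0,0],[0,0,0,0],[0,0,0,0],[0,0,0,0],[0,0,0,0],[0,0,0,0],[0,0,0,0],[0,0,0,0],[0,0,0,0],[0,0,0,0]]]}}

```text
time_s: 14.7
eef_pos: [0.5459, -0.0506, 0.242]
eef_rot: [-0.001, 0.693, 0.721, -0.002]
wrist_force: [-12.6, -3.0, 6.7]
opening: 0.111
grasp_force: 59.0
```

```bash
python3 lid.py c 42
```

```text
{'time_s': np.float64(14.7), 'eef_pos': array([ 0.5459, -0.0506,  0.242 ]), 'wrist_force': array([-12.6424,  -3.0305,   6.7483]), 'opening': np.float64(0.111), 'grasp_force': np.float64(59.0303)}
top 170 angle 41.41 168
side 272 angle 41.9 271
```

View pics/sidec.png

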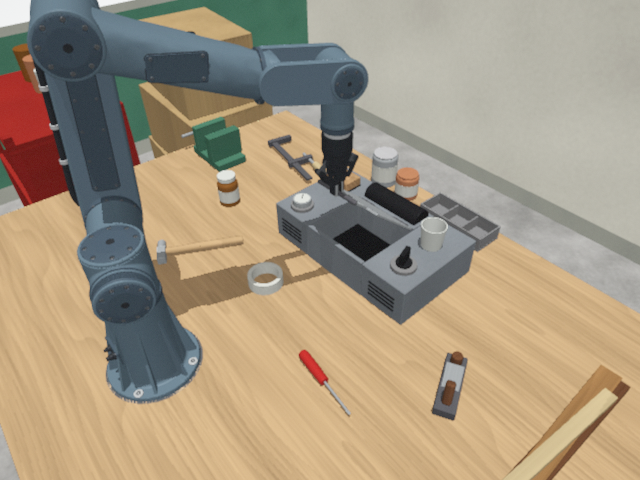

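The flap is held open by the bar at about (338,190), the knob at (404,258) is at rest, and the bystanders haven't moved. Handing in.

```bash
python3 -c "
from bench import ctrl
print(ctrl.hand_in())"
```

```text
the job is handed in; nothing more can be done
None
```

Job handed in, result not reported: the knob was turned to its stop and sprang back, and the gripper is holding the flap by its bar, steady at about 42° by camera; no bystander looked moved in the last side view.

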